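# Preload the balance and print the record

### The arm

A 6-joint arm with a two-finger parallel gripper is mounted at the origin on the work surface. World frame = base frame: x ahead of the robot, y to its left, z up, the work surface at z = 0. Lengths are in m, angles in degrees, forces in N, time in s.
With the tool pointing down it reaches from about 0.375 to 0.975 m from the base axis. Payload 3.8 kg.
Tool frame: the origin (TCP) lies at the very end of the fingers, on their centre line; the grasp point (between the pads) lies 19 mm behind it (manip.hold_point_z is the distance from the TCP to the grasp point, in m); x points along the fingers, y is the direction in which the jaws open and shut, and the axes are right-handed (so a half turn about x gives the same grasp; the last joint's range is limited). The gripper opens to 85 mm and grips with 20 to 120 N. Pads are 22 mm wide; open, the fingers measure 114 mm over their backs; the gripper's body (76 mm by 85 mm) begins 54 mm behind the grasp point. The pads swing forward as they close: fully open they stand 13 mm farther back than shut.
Start: joints at [-76.083, 15.12, 91.902, -0, 72.978, -2.114], TCP at [0.186, -0.649, 0.21] pointing down, gripper open.
Joint ranges: [-150.88, 150.88], [-54.13, 125.18], [17.81, 147.31], [-75.09, 255.09], [0, 152.58], [-146.25, 146.25]. Speed limits (degrees/s): [147.25, 147.25, 180, 180, 180, 180].

### API

Orientations are given as [roll, pitch, yaw] about the fixed x, y, z axes, in that order (R = Rz(yaw) Ry(pitch) Rx(roll)).
In Python, from bench import sensors, imaging, hand_in, manip gives the robot as it stands. The module is installed in compiled form; this text tells all that it offers.
- The arm moves only by the shell command python3 -m creep 'ROWS' [OPENING] [FORCE]. ROWS is JSON, a list of rows, each an object with "travel": the shift along the tool's x, y, z in units of 50 mm (1.0 is 50 mm), a list of three; "roll": the turn about the tool's x in units of 8 degrees (1.0 is 8 degrees). A call has 1 to 10 rows; each row shifts and turns the commanded pose from where the row before left it, along the tool's axes as they then stand; what a row does not reach is not made up. A row lasts 1/10 s, in which the tool goes at most 50 mm and 8.59 degrees, less where a joint would pass 70% of its speed; a pose out of reach is approached as far as the arm can. A call is refused whole if a number of a shift passes 1 or a number of a turn 1, either way. A call with a gripper value outside its range is refused whole. OPENING is the gripper's target within -1 to 1 (shut at 1, half-way at 0, fully open at -1), set as the call begins (- or left out, the last holds). The fingers move at their own pace and stop on an object; FORCE is the grip in N (left out, the last holds). Time passes only in rows, so rows that do not move let the fingers close. It gives the time, the measured TCP pose, the force and the opening at its end, in the units of the state.
- sensors.observe(): the state, without advancing time (a new reading comes with each control period).
- imaging.grab_frame(name): name is "side" or "top" or "wrist"; returns the picture (480x640x3 uint8, blue, green, red); there is no depth.
- imaging.camera_info(name): a dict with "fx", "fy", "cx", "cy" (pixels), "pose" (4x4, takes a point from camera to world coordinates). Camera axes: x right, y up, looking along -z (the intrinsics and any distortion apply to the point x, -y, -z); pixel columns grow to the right and rows downward; lengths in m; the calibration is good to about 2 mm. A picture is of the moment at which its call begins: read the wrist's pose just before it. camera_info takes no time and is no camera call; for the wrist camera it gives the pose at the moment of the call.
- hand_in(): hands the job in, once; it reports no verdict.
The state is a dict: "time_s": time; "qpos": joint angles; "joint_velocities": joint speeds; "tau": joint torques, N m; "tool_pos": TCP position; "tool_rot": TCP orientation; "force": force on the tool from outside, world axes, zero at the start; "torque": the same for the moment, N m; "width": finger opening in m.
Only numpy, scipy, OpenCV 4.12 (cv2) and the standard library are available. Lean on these libraries where they do the work, as an engineer would, in place of code of your own. Each camera call takes 0.05 s, during which the arm holds its last target.

### The job

Get the balance ready for the day using only the fingertips, in this order: tap the blue key on the balance; then press lightly down on top of the steel check weight standing on its pan until the pan sinks, and let it come up again; then tap the green key on the printer. Press gently each time, do not press the red or the orange key, leave the weight standing where it is on the pan without lifting or shifting it, and do not disturb anything else.

Things in the scene. Friction and masses are not known exactly. Their poses are not given: they have to be found in the camera images.
- balance: white top-loading laboratory balance, fixed, 300 mm (x) by 200 mm (y); origin under its centre on the table, x from its key shelf (front, -x) to its pan (rear, +x). Front 100 mm is a shelf 42 mm high with the two keys; the body behind is 70 mm high
- blue_key_top (a point): blue round push key, 28 mm across, in a black round housing 44 mm across and 12 mm high, on the balance's front shelf at x -102, y +50 mm in the balance frame, top 66 mm above the table. This point is the centre of its flat top, 12 mm above the housing's rim at rest; it goes down with the key
- red_key_top (a point): red round push key, 28 mm across, in a black round housing 44 mm across and 12 mm high, on the same shelf at y -50 mm; must not be pressed. This point is the centre of its flat top, 12 mm above the housing's rim at rest; it goes down with the key
- blue_key (a joint): travel of the blue key in m: 0 up, 0.008 fully down; springs back by itself; starts to move at about 1.5 N, reaches 0.003 at about 2.8 N and is fully down at about 5 N; it counts as pressed from 0.003
- red_key (a joint): travel of the red key in m: 0 up, 0.008 fully down; springs back by itself; starts to move at about 1.5 N, reaches 0.003 at about 2.8 N and is fully down at about 5 N; it counts as pressed from 0.003; leave it alone
- pan_top (a point): centre of the top face of the round steel weighing pan, 130 mm across, on the balance at x +50 mm, 92 mm above the table at rest; goes down with the pan
- pan (a joint): sinking of the pan in m: 0 up (as it rests with the weight on it), 0.010 on its lower stop; springs back by itself. With the weight on it, it starts to sink at about 0.8 N of extra push and reaches 0.003 at about 2.6 N and the stop at about 6.8 N; it counts as sunk from 0.003
- check_weight: loose polished-steel check weight, 500 g, standing on the pan up to 25 mm from its centre: body 42 mm across and 36 mm high, neck, then a flat-topped head 28 mm across; 58 mm high in all. Origin at the centre of its underside, z up
- weight_top (a point): centre of the flat top of the check weight's head, 58 mm above its underside, 150 mm above the table at rest
- printer: grey record printer, fixed, 140 mm (x) by 120 mm (y), 69 mm high, black lid with a slip of paper rising to 108 mm on its rear half, green key on its front half. Origin under its centre, front to -x. Stands to the left or right of the balance
- green_key_top (a point): green round push key, 28 mm across, in a black round housing 44 mm across and 12 mm high, on top of the printer 40 mm in front of its centre, top 93 mm above the table. This point is the centre of its flat top, 12 mm above the housing's rim at rest; it goes down with the key
- green_key (a joint): travel of the green key in m: 0 up, 0.008 fully down; springs back by itself; starts to move at about 1.5 N, reaches 0.003 at about 2.8 N and is fully down at about 5 N; it counts as pressed from 0.003
- stirrer: white magnetic stirrer, fixed, 150 by 130 mm, 63 mm high with a round ceramic plate 71 mm high; stands on the other side of the balance from the printer. Origin under its centre, front to -x. Not to be used
- orange_key_top (a point): orange round push key, 28 mm across, in a black round housing 44 mm across and 12 mm high, on top of the stirrer 46 mm in front of its centre, top 87 mm above the table; must not be pressed. This point is the centre of its flat top, 12 mm above the housing's rim at rest; it goes down with the key
- orange_key (a joint): travel of the orange key in m: 0 up, 0.008 fully down; springs back by itself; starts to move at about 1.5 N, reaches 0.003 at about 2.8 N and is fully down at about 5 N; it counts as pressed from 0.003; leave it alone
- jar_blue: loose white reagent jar with blue cap, 72 mm across, 125 mm high, behind left; origin under its centre. Leave alone
- jar_black: loose white reagent jar with black cap, 68 mm across, 115 mm high, behind right; origin under its centre. Leave alone
- vial: loose amber vial, 28 mm across, 55 mm high, standing behind right; origin under its centre. Leave alone
- crucible: loose white porcelain crucible, 48 mm across, 36 mm high, standing behind left; origin under its centre. Leave alone
- spatula: loose spatula, 170 mm long, lying near the robot on the left; origin under its middle, x along it. Leave alone
Not all that is in view belongs to the job. Leave any yellow look-alike of the check_weight alone.

How it is judged (in metres and radians):
On the way, in this order (a step that is already met when the one before it is completed fails the run):
1. the blue key on the balance is pressed with the fingers (contact force between the fingers and balance above 0.3 N and value of joint blue_key above 0.003 m), for 0.03 s.
2. the fingers press on the check weight and the pan sinks 3 mm or more (contact force between the fingers and check_weight above 0.5 N and value of joint pan above 0.003 m), for 0.05 s.
3. the weight is let go and the pan is up again (contact force between the fingers and check_weight below 0.1 N and value of joint pan below 0.001 m), for 0.1 s.
4. the green key on the printer is pressed with the fingers (contact force between the fingers and printer above 0.3 N and value of joint green_key above 0.003 m), for 0.03 s.
At the end, for the whole second after the job is handed in: All keys and the pan are up again (within 1 mm), the check weight stands upright (within 0.08 rad), at rest, within 12 mm of where it started on the pan, and the loose bystanders lie within 20 mm of where they were (value of joint each of blue_key, green_key, red_key, orange_key, pan below 0.001 m and distance of check_weight from where it was at the start of the episode below 0.012 m and angle between check_weight's own z axis and vertical below 0.08 rad and linear speed of check_weight below 0.02 m/s and distance of each of jar_blue, jar_black, vial, crucible, spatula from where it was at the start of the episode below 0.02 m); the robot touches nothing.
It fails at once if the red or the orange key is pressed (more than 2 mm) (value of joint any of red_key, orange_key above 0.002 m).
It fails at once if the check weight is lifted (5 mm or more off the pan) (z of check_weight in the frame of pan_top above 0.005 m).
It fails at once if the check weight is shifted more than 20 mm or tipped (distance of check_weight from where it was at the start of the episode above 0.02 m or angle between check_weight's own z axis and vertical above 0.25 rad).
It fails at once if the balance, its keys, the printer or the weight is pressed harder than 25 N (contact force between the fingers and balance above 25 N or contact force between the fingers and printer above 25 N or contact force between the fingers and check_weight above 25 N).
It fails at once if a loose bystander is moved more than 20 mm (distance of any of jar_blue, jar_black, vial, crucible, spatula from where it was at the start of the episode above 0.02 m).
It also fails if it takes over 51 s, if anything falls off the work surface, if the arm or the gripper's body presses on something with over 40 N, if the wrist force passes 120 N, or if a joint passes its speed limit or range.

## Working session

There is one attempt and no reset: what is moved stays moved. The work goes in short steps, Python scripts to look and compute and a shell command to move; the robot and the scene stay as the last step left them, time stands still between calls to the robot, and variables do not carry over. Pictures are saved under pics/ and viewed, and the job is handed in when it is done.

```bash
mkdir -p pics
python3 - <<'E'
from bench import sensors, imaging, manip
import cv2
print(sensors.observe())
for n in ("top","side"):
    im=imaging.grab_frame(n); cv2.imwrite(f"pics/{n}0.png",im)
    i=imaging.camera_info(n); print(n,i)
E
```

```text
{'time_s': 0.0, 'qpos': array([-7.60836142e+01,  1.51685445e+01,  9.19818632e+01, -9.85089557e-04,
        7.29775612e+01, -2.11309330e+00]), 'joint_velocities': array([ 0.02892653,  0.03683972, -0.05883501, -0.05670683,  0.05193396,
       -0.01787839]), 'tau': array([-7.82876632e-04, -5.15115416e+01, -3.67317009e+01,  9.61583964e-06,
        1.31634559e-02,  8.06841911e-06]), 'tool_pos': array([ 0.18620534, -0.64799253,  0.20866356]), 'tool_rot': array([-91.69165649,  89.87202761, 104.338112  ]), 'force': array([ 0.12102175, -0.48494488,  0.67378012]), 'torque': array([ 0.01775759,  0.00864321, -0.03054389]), 'width': 0.08563843070508567}
top {'fx': 599.741055475088, 'fy': 599.741055475088, 'cx': 303.2148145838166, 'cy': 247.2173916029129, 'pose': array([[-0.01567354,  0.99843191, -0.05374074,  0.42756861],
       [-0.99980989, -0.01502638,  0.01242528,  0.00913502],
       [ 0.01159827,  0.05392527,  0.99847761,  1.47400962],
       [ 0.        ,  0.        ,  0.        ,  1.        ]])}
side {'fx': 452.19608410142405, 'fy': 452.19608410142405, 'cx': 318.8706924206821, 'cy': 242.97246966007506, 'pose': array([[-0.99195152,  0.08304114, -0.09558422,  0.41110757],
       [-0.12445944, -0.5006643 ,  0.8566476 ,  0.90671802],
       [ 0.02328138,  0.86164925,  0.50696997,  0.64816543],
       [ 0.        ,  0.        ,  0.        ,  1.        ]])}
```

View pics/top0.png

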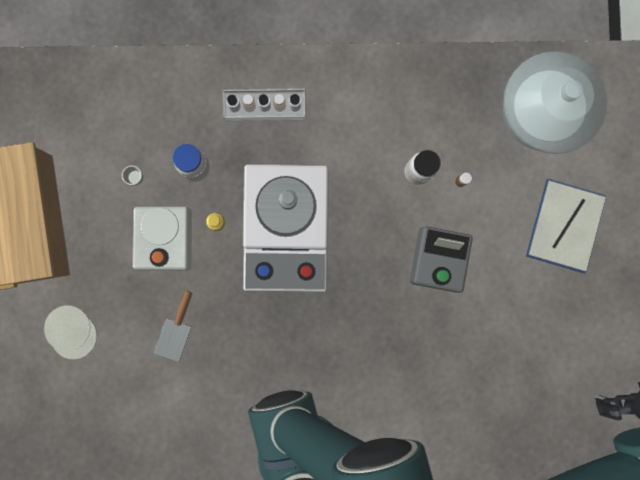

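View pics/side0.png

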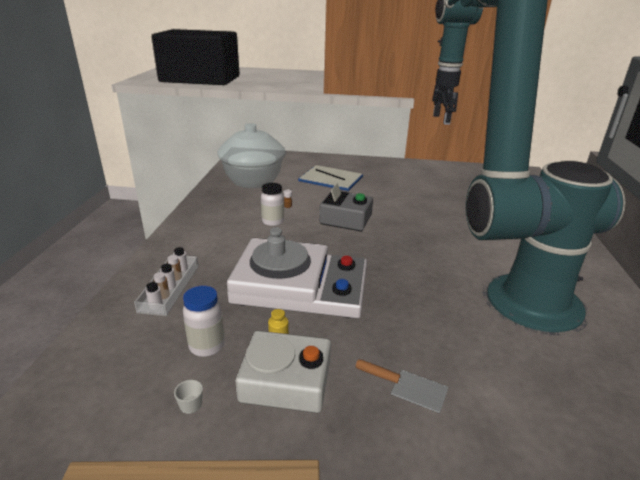

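The top view shows the blue key at about (264,271), red (306,271), green (442,275) and the weight head at (288,197). The arm starts at the far right.

```bash
cat > h.py <<'E'
import numpy as np, cv2
from bench import imaging
def ray(i,u,v):
    d=np.array([(u-i['cx'])/i['fx'],-(v-i['cy'])/i['fy'],-1.]);P=np.array(i['pose']);return P[:3,3],P[:3,:3]@d
def onz(i,u,v,z):
    o,d=ray(i,u,v);return o+d*(z-o[2])/d[2]
def tri(r):
    A=0;b=0
    for o,d in r:
        d=d/np.linalg.norm(d);M=np.eye(3)-np.outer(d,d);A=A+M;b=b+M@o
    return np.linalg.solve(A,b)
def key(im,lo,hi,box=None):
    h=cv2.cvtColor(im,cv2.COLOR_BGR2HSV);m=cv2.inRange(h,np.array(lo),np.array(hi))
    if box: 
        k=np.zeros_like(m);a,b,c,d=box;k[b:d,a:c]=255;m&=k
    n,l,s,c=cv2.connectedComponentsWithStats(m);j=1+np.argmax(s[1:,4]);return c[j],s[j]
E
python3 - <<'E'
from h import *
t=cv2.imread('pics/top0.png');s=cv2.imread('pics/side0.png')
it=imaging.camera_info('top');iS=imaging.camera_info('side')
K={'blue':((100,120,50),(130,255,255),(250,255,280,285),(325,275,360,300),.066),
'red':((0,150,60),(8,255,255),(292,258,320,285),(335,250,360,275),.066),
'green':((50,100,40),(85,255,255),(425,260,460,290),(350,190,372,210),.093),
'orange':((3,150,80),(15,255,255),(145,245,172,272),(300,340,325,368),.087)}
for n,(lo,hi,bt,bs,z) in K.items():
    a,sa=key(t,lo,hi,bt);b,sb=key(s,lo,hi,bs)
    print(n,a,sa,onz(it,*a,z).round(4),b,onz(iS,*b,z).round(4),tri([ray(it,*a),ray(iS,*b)]).round(4))
x=cv2.resize(t[150:300,235:335],None,fx=5,fy=4*1.0,interpolation=cv2.INTER_CUBIC)
x=cv2.resize(t[175:235,250:325],None,fx=8,fy=8,interpolation=cv2.INTER_CUBIC)
cv2.imwrite('pics/c1.png',x)
cv2.imwrite('pics/c2.png',cv2.resize(s[215:310,225:370],None,fx=5,fy=5,interpolation=cv2.INTER_CUBIC))
E
```

```text
blue [263.33333333 270.43859649] [258 265  12  12 114] [0.4502 0.086  0.066 ] [341.784 284.408] [0.4487 0.0932 0.066 ] [0.4497 0.0862 0.061 ]
red [305.80851064 270.95744681] [301 266  11  11  94] [ 0.4475 -0.0136  0.066 ] [346.06741573 260.52808989] [ 0.4464 -0.0056  0.066 ] [ 0.4471 -0.0137  0.0608]
green [442.264 275.424] [436 270  13  12 125] [ 0.4319 -0.3277  0.093 ] [359.65517241 197.05172414] [ 0.4305 -0.3153  0.093 ] [ 0.4313 -0.3293  0.0866]
orange [157.10309278 256.71134021] [152 252  11  11  97] [0.4854 0.3294 0.087 ] [310.62686567 353.52736318] [0.4841 0.3347 0.087 ] [0.4851 0.3303 0.0827]
```

View pics/c1.png

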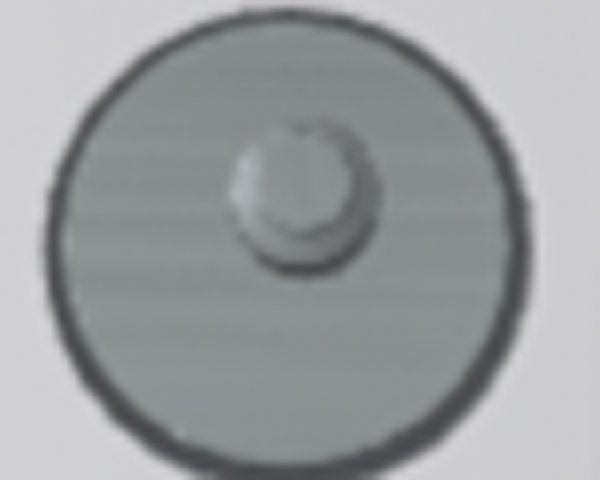

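View pics/c2.png

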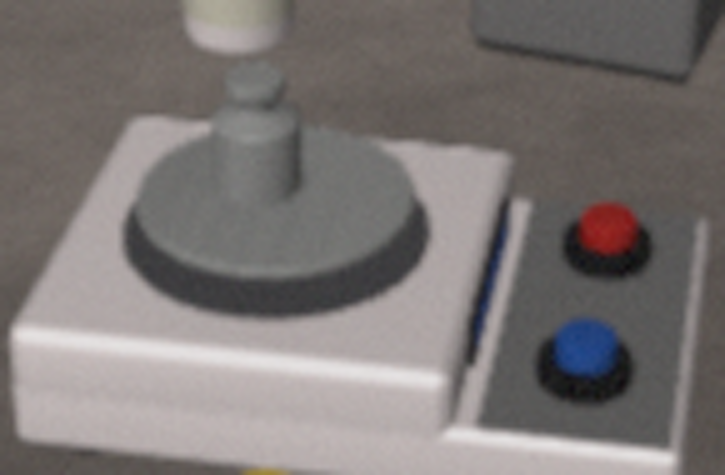

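```bash
cat >> h.py <<'E'
from scipy.spatial.transform import Rotation as R
from bench import sensors
def to(p):
    s=sensors.observe();M=R.from_euler('xyz',s['tool_rot'],degrees=True).as_matrix()
    d=np.array(p)-s['tool_pos'];print('t',s['time_s'],'pos',s['tool_pos'].round(4),'F',s['force'].round(2),'w',round(s['width'],4));print('units',(M.T@d/0.05).round(3))
    return M
T=lambda x,y,z:[x,y,z]
E
python3 - <<'E'
from h import *
it=imaging.camera_info('top')
print('weight',onz(it,287.3,198.0,.15),'base-body',onz(it,(305.5)/8+249.5,(203.5)/8+174.5,.128))
iS=imaging.camera_info('side');print('side',onz(iS,225+257/5-.5,215+82/5-.5,.15))
M=to((.45,-.30,.20));print(M.round(3))
to((.45,.086,.09))
E
```

```text
weight [0.60877823 0.02627525 0.15      ] base-body [0.60737922 0.02574854 0.128     ]
side [0.60790603 0.027372   0.15      ]
t 0.1 pos [ 0.1862 -0.648   0.2087] F [ 0.22 -0.39 -0.16] w 0.0854
units [ 0.186 -5.233 -6.993]
[[-0.001  0.276 -0.961]
 [ 0.002 -0.961 -0.276]
 [-1.    -0.002 -0.   ]]
t 0.1 pos [ 0.1862 -0.648   0.2087] F [ 0.22 -0.39 -0.16] w 0.0854
units [  2.402 -12.648  -9.124]
```

```bash
python3 -m creep '[{"travel":[0,-0.3,-0.4],"roll":0},{"travel":[0,-0.5,-0.7],"roll":0},{"travel":[0,-0.5,-0.7],"roll":0},{"travel":[0,-0.6,-0.7],"roll":0},{"travel":[0,-0.6,-0.8],"roll":0},{"travel":[0,-0.6,-0.8],"roll":0},{"travel":[0,-0.6,-0.8],"roll":0},{"travel":[0,-0.6,-0.8],"roll":0},{"travel":[0,-0.5,-0.7],"roll":0},{"travel":[0,-0.4,-0.5],"roll":0}]' 1 20
python3 - <<'E'
from h import *
print(to((.45,.086,.12)).round(3))
E
```

```text
time_s: 1.1
tool_pos: [0.4473, -0.301, 0.2096]
tool_rot: [-100.1, 90.0, 96.0]
force: [0.5, -1.3, -0.5]
width: 0.0001
t 1.1 pos [ 0.4473 -0.301   0.2096] F [ 0.47 -1.29 -0.54] w 0.0001
units [ 1.798 -7.42  -2.201]
[[-0.     0.278 -0.961]
 [ 0.001 -0.961 -0.278]
 [-1.    -0.001 -0.   ]]
```

```bash
python3 -m creep '[{"travel":[0,-0.5,-0.15],"roll":0},{"travel":[0,-0.8,-0.24],"roll":0},{"travel":[0,-0.9,-0.27],"roll":0},{"travel":[0,-0.9,-0.27],"roll":0},{"travel":[0,-0.9,-0.27],"roll":0},{"travel":[0.2,-0.9,-0.27],"roll":0},{"travel":[0.3,-0.9,-0.27],"roll":0},{"travel":[0.5,-0.8,-0.24],"roll":0},{"travel":[0.5,-0.6,-0.16],"roll":0},{"travel":[0.2,-0.22,-0.06],"roll":0}]'
python3 - <<'E'
from h import *
to((.45,.086,.072))
cv2.imwrite('pics/t1.png',imaging.grab_frame('top')[150:340,180:440]);cv2.imwrite('pics/s1.png',cv2.resize(imaging.grab_frame('side')[200:330,220:400],None,fx=4,fy=4))
to((.45,.086,.072))
E
```

```text
time_s: 2.1
tool_pos: [0.4468, 0.0856, 0.1222]
tool_rot: [-15.8, 89.7, -179.6]
force: [-0.3, -0.5, -0.0]
width: -0.0001
t 2.1 pos [0.4468 0.0856 0.1222] F [-0.26 -0.52 -0.01] w -0.0001
units [ 1.003  0.01  -0.068]
t 2.2 pos [0.4474 0.0841 0.123 ] F [-0.02 -0.76 -0.34] w 0.0001
units [ 1.019 -0.021 -0.064]
```

View pics/s1.png

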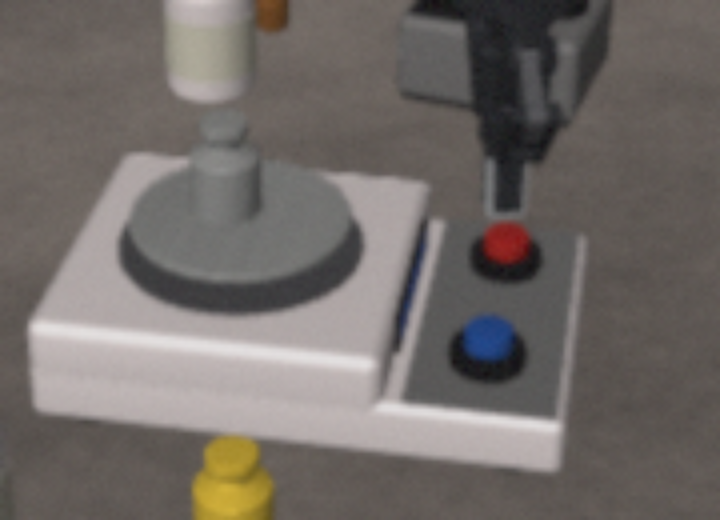

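View pics/t1.png

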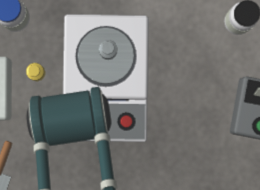

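Run:
```python
from h import *
i=imaging.camera_info('side');o,d=ray(i,220+505/4,200+213/4)
for z in (.115,.119,.123,.127):print(z,onz(i,220+505/4,200+213/4,z))
```

```text
0.115 [0.44525812 0.04088739 0.115     ]
0.119 [0.44500191 0.04738317 0.119     ]
0.123 [0.4447457  0.05387894 0.123     ]
0.127 [0.44448949 0.06037472 0.127     ]
```

The side view suggests the fingertip is about 20 mm higher than the reported TCP, or further to −y, so I'll re-measure with the arm still.

Run:
```python
from h import *
to((.45,.086,.072))
s=imaging.grab_frame('side');w=imaging.grab_frame('wrist')
to((.45,.086,.072))
i=imaging.camera_info('wrist');print(i)
cv2.imwrite('pics/s2.png',cv2.resize(s[180:320,300:400],None,fx=5,fy=4.2,interpolation=cv2.INTER_CUBIC));cv2.imwrite('pics/w2.png',w)
s=sensors.observe()
P=np.array(i['pose']);
for nm,p in (('tcp',s['tool_pos']),('blue',[.45,.086,.066]),('red',[.4475,-.0136,.066])):
  for cam in ('wrist','side'):
    j=imaging.camera_info(cam);Q=np.array(j['pose']);c=Q[:3,:3].T@(np.array(p)-Q[:3,3]);print(nm,cam,j['cx']+j['fx']*c[0]/-c[2],j['cy']-j['fy']*c[1]/-c[2])
```

```text
t 2.2 pos [0.4474 0.0841 0.123 ] F [-0.02 -0.76 -0.34] w 0.0001
units [ 1.019 -0.021 -0.064]
t 2.3 pos [0.4498 0.0827 0.1254] F [ 0.28 -0.41  0.99] w -0.0003
units [ 1.068 -0.063 -0.022]
{'fx': 359.23569626952667, 'fy': 359.23569626952667, 'cx': 312.07906061012994, 'cy': 240.9479863723667, 'pose': array([[ 2.76740273e-01,  9.23164821e-01,  2.66798676e-01,
         5.16959762e-01],
       [-9.60944342e-01,  2.66117218e-01,  7.59447006e-02,
         1.03297073e-01],
       [-8.90245534e-04, -2.77395636e-01,  9.60755364e-01,
         2.88248874e-01],
       [ 0.00000000e+00,  0.00000000e+00,  0.00000000e+00,
         1.00000000e+00]])}
tcp wrist 314.82772738597936 286.4883500326044
tcp side 343.00163160786616 259.0670264517097
blue wrist 309.43759956231963 248.30710291351738
blue side 341.44298336840654 282.45846481650096
red wrist 451.19986512248425 291.0161195067681
red side 345.8646332284738 258.7097715621941
```

View pics/s2.png

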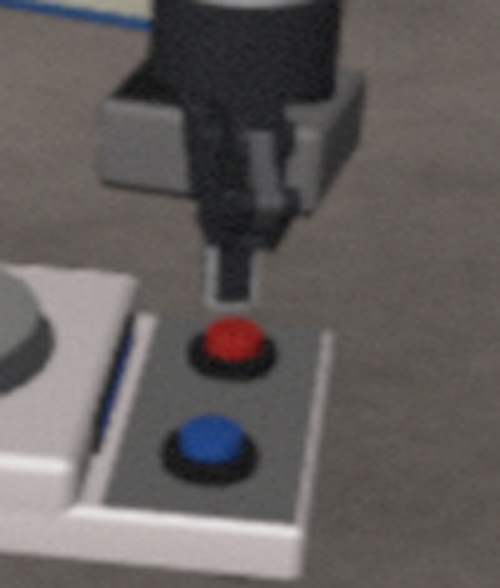

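View pics/w2.png

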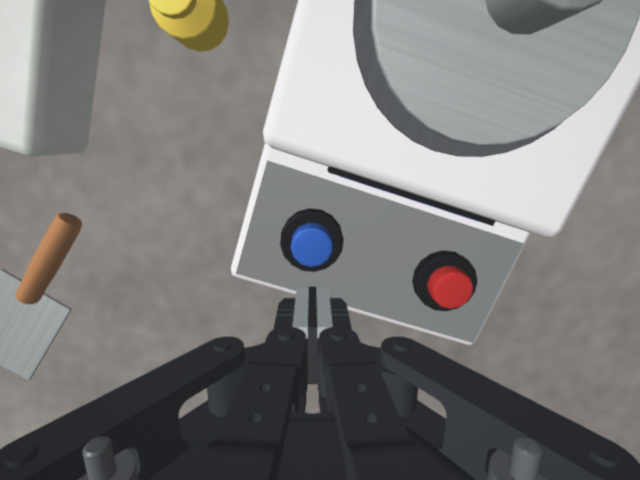

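The side view puts the tip at (346,252), but the TCP projects to (343,259). In the wrist view the tip at (313,288) and the blue key at (311,244) nearly match their predictions. I'll cross-check with the wrist camera's key positions.

```bash
python3 - <<'E'
from h import *
w=cv2.imread('pics/w2.png');i=imaging.camera_info('wrist')
a,sa=key(w,(100,120,50),(130,255,255),(285,210,340,270));b,sb=key(w,(0,150,60),(8,255,255),(410,250,480,315))
print(a,sa,b,sb,np.linalg.norm(a-b))
for p in(a,b):print(onz(i,*p,.066),onz(i,*p,.063))
Q=np.array(i['pose']);s=sensors.observe()
for dz in (0,.005,.01,.015):
    c=Q[:3,:3].T@(s['tool_pos']+[0,0,dz]-Q[:3,3]);print(dz,i['cx']+i['fx']*c[0]/-c[2],i['cy']-i['fy']*c[1]/-c[2])
    # if camera really dz higher
    o,d=ray(i,*a);o2,d2=ray(i,*b);k=(.066-o[2]-dz)/d[2];print('sep',np.linalg.norm(d*k-d2*k))
E
python3 -m creep '[{"travel":[0,0,0],"roll":0}]'
python3 -m creep '[{"travel":[0,0,0],"roll":0}]'
```

```text
[311.11066932 244.5526839 ] [ 290  223   43   44 1509] [449.45417515 286.68160217] [ 427  266   46   43 1473] 144.61594435572408
[0.45274031 0.08565937 0.066     ] [0.45187345 0.08542129 0.063     ]
[ 0.45010202 -0.01128605  0.066     ] [ 0.44919955 -0.01283273  0.063     ]
0 314.82772738597936 286.4883500326044
sep 0.09339520725580869
0.005 314.89553119915246 290.6776465010611
sep 0.09549634742289947
0.01 314.96725100345265 295.108894668568
sep 0.09759748758999026
0.015 315.04323613738916 299.80367861003816
sep 0.09969862775708103
time_s: 2.4
tool_pos: [0.4507, 0.0823, 0.1263]
tool_rot: [158.5, 89.9, -5.6]
force: [0.3, -1.1, -0.3]
width: -0.0001
time_s: 2.5
tool_pos: [0.4507, 0.0823, 0.1263]
tool_rot: [164.8, 89.9, 0.8]
force: [-0.4, -0.1, 0.6]
width: 0.0001
```

```bash
python3 -m creep '[{"travel":[0.2,-0.03,-0.01],"roll":0},{"travel":[0.25,-0.04,-0.01],"roll":0},{"travel":[0.2,0,0],"roll":0},{"travel":[0.1,0,0],"roll":0},{"travel":[0,0,0],"roll":0},{"travel":[0,0,0],"roll":0},{"travel":[0,0,0],"roll":0}]'
python3 - <<'E'
from h import *
to((.45,.086,.072))
s=imaging.grab_frame('side');w=imaging.grab_frame('wrist')
to((.45,.086,.072))
cv2.imwrite('pics/s3.png',cv2.resize(s[220:310,310:390],None,fx=6,fy=6,interpolation=cv2.INTER_CUBIC));cv2.imwrite('pics/w3.png',w)
p=sensors.observe()['tool_pos']
for cam in ('wrist','side'):
    j=imaging.camera_info(cam);Q=np.array(j['pose']);c=Q[:3,:3].T@(np.array(p)-Q[:3,3]);print(cam,j['cx']+j['fx']*c[0]/-c[2],j['cy']-j['fy']*c[1]/-c[2])
E
```

```text
time_s: 3.2
tool_pos: [0.4499, 0.0871, 0.0878]
tool_rot: [174.4, 90.0, 10.4]
force: [0.2, 0.3, 1.0]
width: 0.0003
t 3.2 pos [0.4499 0.0871 0.0878] F [0.16 0.25 1.04] w 0.0003
units [0.317 0.022 0.004]
t 3.3 pos [0.4499 0.0871 0.088 ] F [ 0.12 -0.42 -0.19] w -0.0002
units [0.32  0.022 0.006]
wrist 314.7866775843583 286.47569214657204
side 341.9133569249083 274.54258048160233
```

View pics/s3.png

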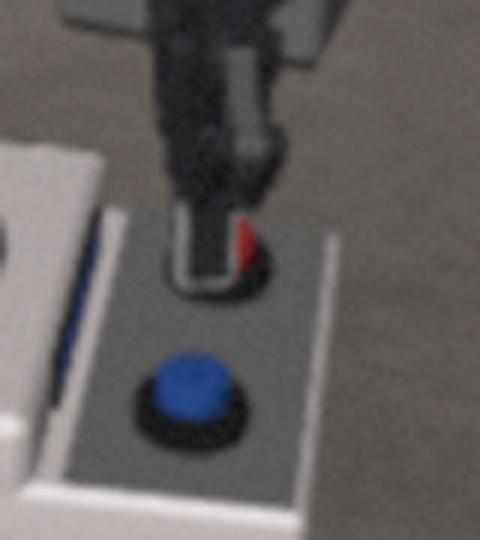

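View pics/w3.png

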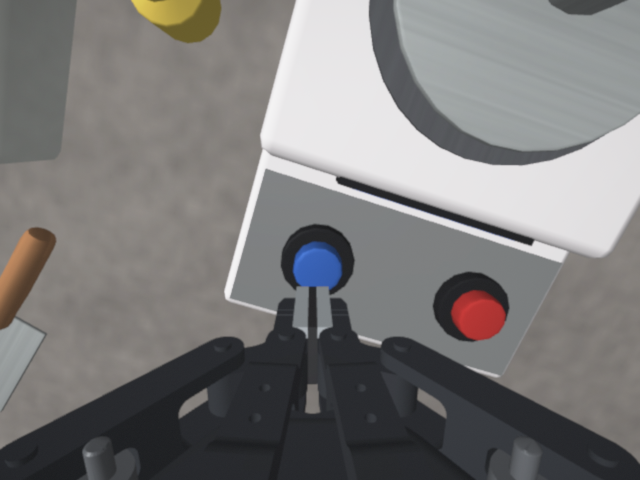

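Run:
```python
from h import *
from scipy.optimize import least_squares
w=cv2.imread('pics/w3.png');i=imaging.camera_info('wrist')
a,sa=key(w,(100,120,50),(130,255,255),(285,230,350,285));b,sb=key(w,(0,150,60),(8,255,255),(430,270,520,345))
print(a,sa,b,sb)
Q=np.array(i['pose'])
def proj(p,dl):
    c=Q[:3,:3].T@(np.array(p)-Q[:3,3]-dl);return np.array([i['cx']+i['fx']*c[0]/-c[2],i['cy']-i['fy']*c[1]/-c[2]])
B=np.array([.4502,.086,.066]);Rr=np.array([.4475,-.0136,.066])
f=lambda d:np.r_[proj(B,d)-a,proj(Rr,d)-b]
r=least_squares(f,np.zeros(3),x_scale=.01);print('offset of real arm vs reported',r.x,r.fun)
print(onz(i,*a,.066),onz(i,*b,.066))
S=imaging.camera_info('side');print('side tip',[onz(S,344.1,268.2,z).round(4) for z in (.088,.095,.1,.105)])
```

```text
[317.00704225 264.44420368] [ 292  241   51   44 1846] [477.60990099 314.64851485] [ 451  290   55   50 2020]
offset of real arm vs reported [-6.71530998e-04 -8.98210381e-05  6.58818861e-03] [-0.27862853  0.92960329  0.28985821 -0.96706946]
[0.45370464 0.08683248 0.066     ] [ 0.44993002 -0.00943011  0.066     ]
side tip [array([0.4471, 0.0614, 0.088 ]), array([0.4467, 0.0719, 0.095 ]), array([0.4464, 0.0795, 0.1   ]), array([0.446, 0.087, 0.105])]
```

```bash
python3 -m creep '[{"travel":[0.15,0.02,0],"roll":0},{"travel":[0.15,0,0],"roll":0},{"travel":[0.06,0,0],"roll":0},{"travel":[0,0,0],"roll":0},{"travel":[0,0,0],"roll":0}]'
python3 -m creep '[{"travel":[0.04,0,0],"roll":0},{"travel":[0.02,0,0],"roll":0},{"travel":[0,0,0],"roll":0},{"travel":[0,0,0],"roll":0}]'
python3 - <<'E'
from h import *
s=imaging.grab_frame('side');to((.45,.086,.066))
cv2.imwrite('pics/s4.png',cv2.resize(s[220:310,310:390],None,fx=6,fy=6,interpolation=cv2.INTER_CUBIC))
E
```

```text
time_s: 3.8
tool_pos: [0.4495, 0.086, 0.0692]
tool_rot: [-9.6, 90.0, -173.6]
force: [0.4, -0.4, 0.4]
width: 0.0002
time_s: 4.2
tool_pos: [0.4498, 0.0861, 0.0665]
tool_rot: [-174.3, 90.0, 21.7]
force: [0.1, -1.4, 0.0]
width: -0.0001
t 4.25 pos [0.4498 0.0861 0.0666] F [-0.05  0.3  -0.34] w 0.0
units [ 0.012  0.002 -0.003]
```

View pics/s4.png

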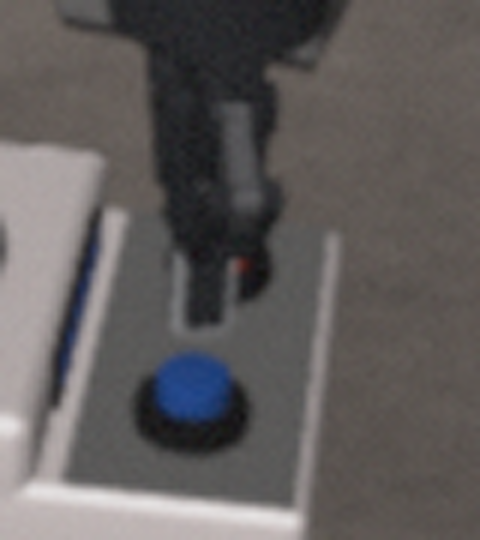

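Run:
```python
from h import *
w=imaging.grab_frame('wrist')
cv2.imwrite('pics/w4.png',w)
cv2.imwrite('pics/w4c.png',cv2.resize(w[200:360,220:420],None,fx=4,fy=3.75,interpolation=cv2.INTER_CUBIC))
```

```text
(no output)
```

View pics/w4c.png

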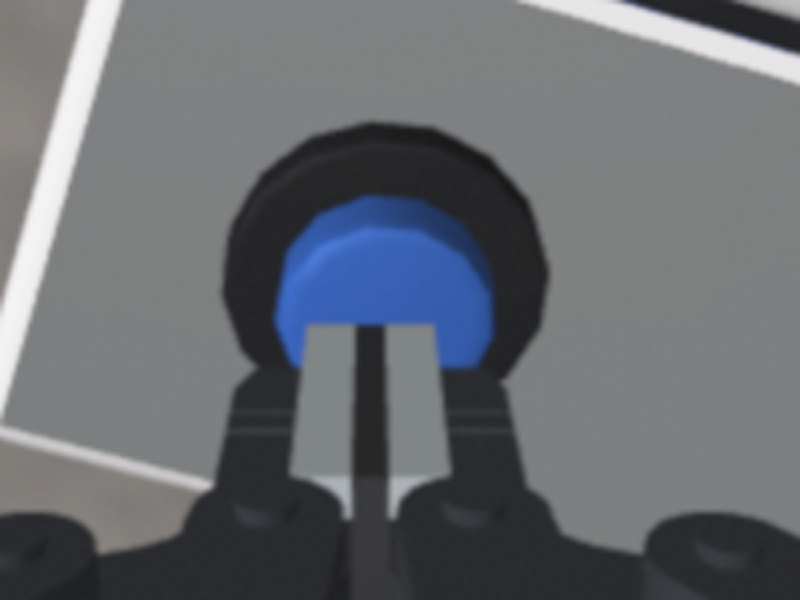

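The wrist view shows both fingertips centred over the blue key. Together with the side view, this suggests the closed tips end about 15 mm above the reported TCP. I'll descend in small steps and watch the force.

```bash
python3 -m creep '[{"travel":[0.06,0,0],"roll":0},{"travel":[0.06,0,0],"roll":0},{"travel":[0.04,0,0],"roll":0},{"travel":[0.04,0,0],"roll":0},{"travel":[0,0,0],"roll":0},{"travel":[0,0,0],"roll":0}]'
python3 -m creep '[{"travel":[0.04,0,0],"roll":0},{"travel":[0.04,0,0],"roll":0},{"travel":[0,0,0],"roll":0},{"travel":[0,0,0],"roll":0}]'
```

```text
time_s: 4.9
tool_pos: [0.4497, 0.086, 0.0564]
tool_rot: [-4.6, 90.0, -168.6]
force: [0.2, 0.8, -0.3]
width: -0.0001
time_s: 5.3
tool_pos: [0.4496, 0.0861, 0.0524]
tool_rot: [-17.3, 90.0, 178.7]
force: [0.1, -0.0, -1.2]
width: 0.0003
```

```bash
python3 -m creep '[{"travel":[0.04,0,0],"roll":0},{"travel":[0.02,0,0],"roll":0},{"travel":[0,0,0],"roll":0},{"travel":[0,0,0],"roll":0}]'
python3 - <<'E'
from h import *
s=imaging.grab_frame('side');to((.45,.086,.066))
cv2.imwrite('pics/s5.png',cv2.resize(s[220:310,310:390],None,fx=6,fy=6,interpolation=cv2.INTER_CUBIC))
E
```

```text
time_s: 5.7
tool_pos: [0.4497, 0.086, 0.0494]
tool_rot: [-35.5, 90.0, 160.5]
force: [0.4, 0.2, 0.2]
width: -0.0001
t 5.75 pos [0.4497 0.086  0.0495] F [-0.96  0.26 -0.24] w 0.0002
units [-0.33   0.002 -0.005]
```

View pics/s5.png

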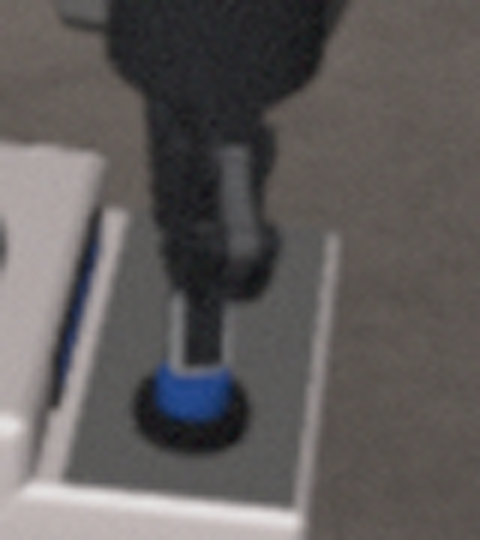

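The tip is now nearly touching the blue top, so I'll take 1 mm steps.

```bash
for k in 1; do python3 -m creep '[{"travel":[0.02,0,0],"roll":0},{"travel":[0.02,0,0],"roll":0},{"travel":[0,0,0],"roll":0},{"travel":[0,0,0],"roll":0}]'; done; python3 -m creep '[{"travel":[0.02,0,0],"roll":0},{"travel":[0.02,0,0],"roll":0},{"travel":[0,0,0],"roll":0},{"travel":[0,0,0],"roll":0}]'
```

```text
time_s: 6.15
tool_pos: [0.4497, 0.086, 0.0474]
tool_rot: [-9.3, 90.0, -173.3]
force: [0.3, -0.0, -0.2]
width: 0.0002
time_s: 6.55
tool_pos: [0.4497, 0.086, 0.0454]
tool_rot: [-7.4, 90.0, -171.4]
force: [1.1, -0.5, 0.9]
width: 0.0
```

```bash
python3 -m creep '[{"travel":[0.02,0,0],"roll":0},{"travel":[0.02,0,0],"roll":0},{"travel":[0,0,0],"roll":0},{"travel":[0,0,0],"roll":0}]'
python3 - <<'E'
from h import *
s=imaging.grab_frame('side');to((.45,.086,.066))
imaging.grab_frame('top');to((.45,.086,.066))
cv2.imwrite('pics/s6.png',cv2.resize(s[220:310,310:390],None,fx=6,fy=6,interpolation=cv2.INTER_CUBIC))
E
```

```text
time_s: 6.95
tool_pos: [0.4499, 0.0861, 0.0437]
tool_rot: [169.4, 90.0, 5.4]
force: [0.6, 0.1, 1.3]
width: 0.0003
t 7.0 pos [0.4499 0.0861 0.0436] F [-0.58 -0.99  2.29] w 0.0003
units [-0.447  0.002 -0.002]
t 7.05 pos [0.4499 0.0861 0.0437] F [ 0.3  -0.59  1.96] w 0.0002
units [-0.447  0.002 -0.001]
```

View pics/s6.png

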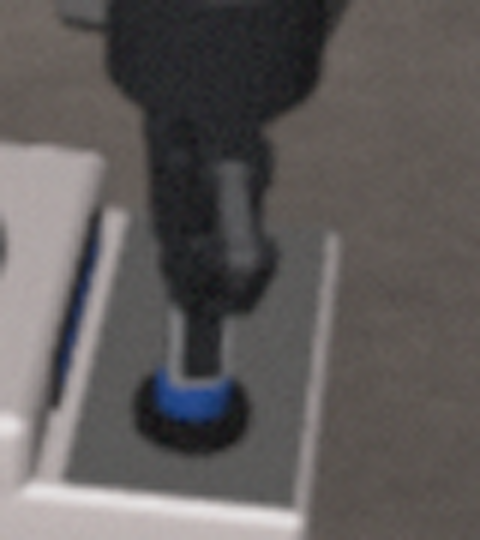

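Contact was made at a reported z of about 0.0447, with roughly 1.9 N. I'll push 4.5 mm further.

```bash
python3 -m creep '[{"travel":[0.03,0,0],"roll":0},{"travel":[0.03,0,0],"roll":0},{"travel":[0.03,0,0],"roll":0},{"travel":[0,0,0],"roll":0},{"travel":[0,0,0],"roll":0},{"travel":[0,0,0],"roll":0}]'
python3 - <<'E'
from h import *
s=imaging.grab_frame('side');to((.45,.086,.066))
imaging.grab_frame('top');to((.45,.086,.066))
cv2.imwrite('pics/s7.png',cv2.resize(s[220:310,310:390],None,fx=6,fy=6,interpolation=cv2.INTER_CUBIC))
E
```

```text
time_s: 7.65
tool_pos: [0.4499, 0.0861, 0.0391]
tool_rot: [172.5, 90.0, 8.5]
force: [-1.3, -0.4, 3.1]
width: 0.0003
t 7.7 pos [0.4499 0.0861 0.0391] F [0.03 0.29 4.41] w -0.0002
units [-0.537  0.002 -0.001]
t 7.75 pos [0.4499 0.0861 0.0391] F [-0.27  0.49  2.82] w -0.0001
units [-0.537  0.001 -0.001]
```

View pics/s7.png

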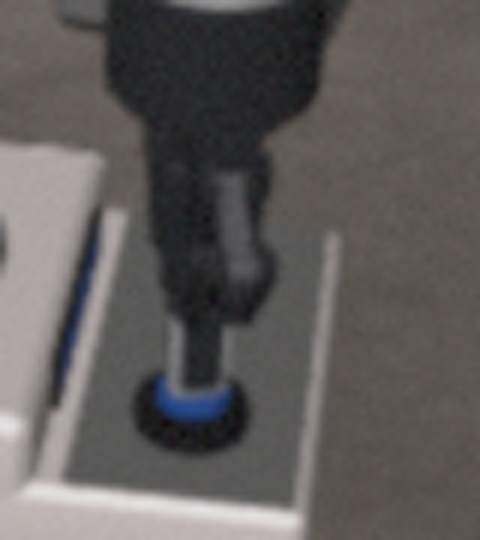

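```bash
python3 -m creep '[{"travel":[0.02,0,0],"roll":0},{"travel":[0,0,0],"roll":0},{"travel":[0,0,0],"roll":0},{"travel":[-0.2,0,0],"roll":0},{"travel":[-0.5,0,0],"roll":0},{"travel":[-0.6,0,0],"roll":0},{"travel":[-0.6,0,0],"roll":0},{"travel":[-0.5,0,0],"roll":0},{"travel":[-0.2,0,0],"roll":0}]'
python3 -m creep '[{"travel":[0,0.25,-0.35],"roll":0},{"travel":[0,0.35,-0.46],"roll":0},{"travel":[0,0.4,-0.53],"roll":0},{"travel":[0,0.4,-0.53],"roll":0},{"travel":[0,0.37,-0.5],"roll":0},{"travel":[0,0.25,-0.34],"roll":0},{"travel":[0,0,0],"roll":0},{"travel":[0,0,0],"roll":0},{"travel":[0,0,0],"roll":0},{"travel":[0,0,0],"roll":0}]'
python3 - <<'E'
from h import *
s=imaging.grab_frame('side');w=imaging.grab_frame('wrist');to((.608,.0265,.129))
cv2.imwrite('pics/s8.png',cv2.resize(s[190:310,220:370],None,fx=5,fy=5,interpolation=cv2.INTER_CUBIC))
cv2.imwrite('pics/w8.png',w)
E
```

```text
time_s: 8.65
tool_pos: [0.4509, 0.0862, 0.1708]
tool_rot: [171.0, 89.8, 7.0]
force: [1.0, 0.3, 0.7]
width: -0.0002
time_s: 9.65
tool_pos: [0.6066, 0.0269, 0.1677]
tool_rot: [-22.2, 89.9, 173.8]
force: [0.6, 0.2, -1.1]
width: 0.0002
t 9.75 pos [0.6071 0.0268 0.1681] F [ 0.96 -0.47  0.48] w 0.0
units [ 0.782  0.011 -0.016]
```

View pics/s8.png

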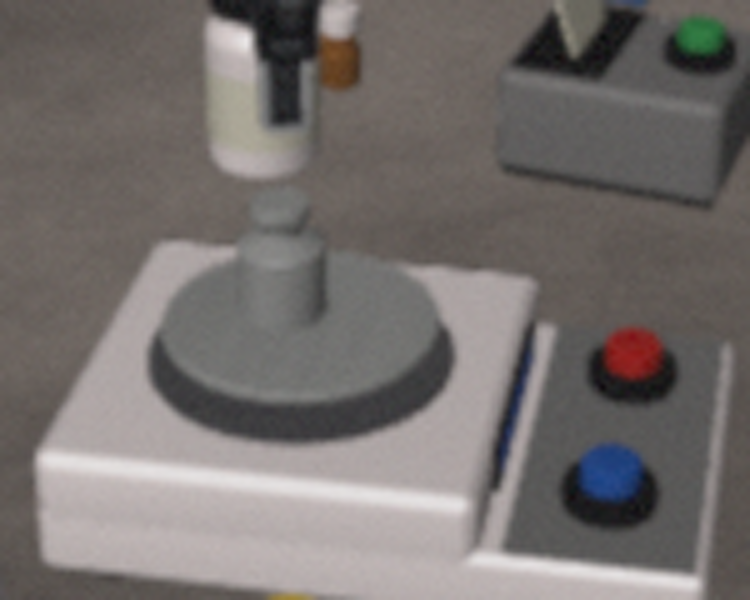

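View pics/w8.png

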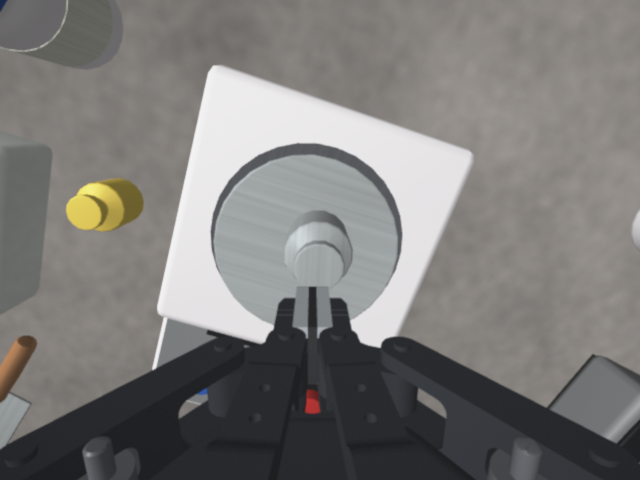

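Blue is up again. The wrist view shows the weight head at (319,266), almost straight under the tips. I'll add a small trim and descend.

```bash
python3 -m creep '[{"travel":[0.1,0.02,-0.02],"roll":0},{"travel":[0.2,0.02,-0.02],"roll":0},{"travel":[0.2,0,0],"roll":0},{"travel":[0.1,0,0],"roll":0},{"travel":[0,0,0],"roll":0},{"travel":[0,0,0],"roll":0}]'
python3 -m creep '[{"travel":[0.03,0,0],"roll":0},{"travel":[0.03,0,0],"roll":0},{"travel":[0.03,0,0],"roll":0},{"travel":[0.03,0,0],"roll":0},{"travel":[0,0,0],"roll":0},{"travel":[0,0,0],"roll":0}]'
python3 - <<'E'
from h import *
s=imaging.grab_frame('side');w=imaging.grab_frame('wrist');to((.608,.0265,.129))
cv2.imwrite('pics/s9.png',cv2.resize(s[190:310,220:370],None,fx=5,fy=5,interpolation=cv2.INTER_CUBIC))
cv2.imwrite('pics/w9.png',cv2.resize(w[200:360,220:420],None,fx=4,fy=3.75,interpolation=cv2.INTER_CUBIC))
E
```

```text
time_s: 10.35
tool_pos: [0.6101, 0.025, 0.1375]
tool_rot: [-15.4, 90.0, -179.3]
force: [0.2, -0.6, -0.6]
width: -0.0003
time_s: 10.95
tool_pos: [0.6103, 0.025, 0.1319]
tool_rot: [-22.2, 90.0, 173.8]
force: [0.3, -0.2, 0.3]
width: 0.0001
t 11.05 pos [0.6104 0.025  0.1321] F [ 0.34 -0.66  0.01] w -0.0
units [ 0.061 -0.042  0.037]
```

View pics/s9.png

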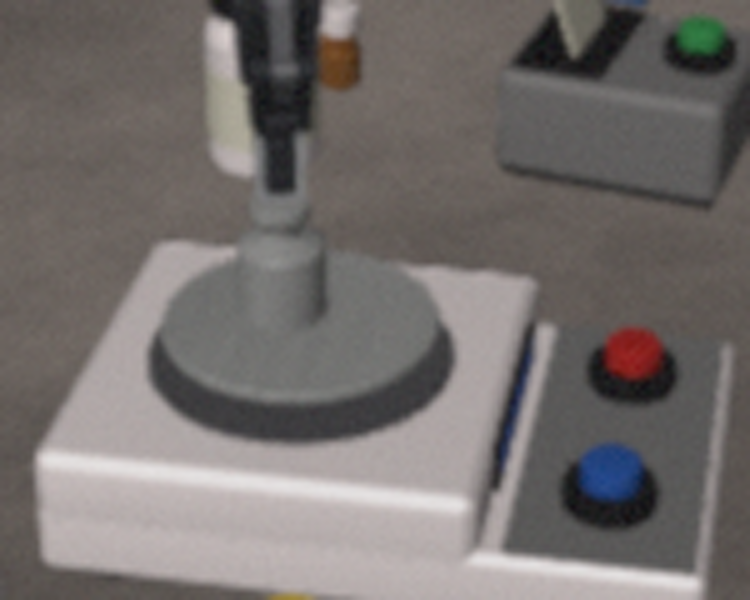

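View pics/w9.png

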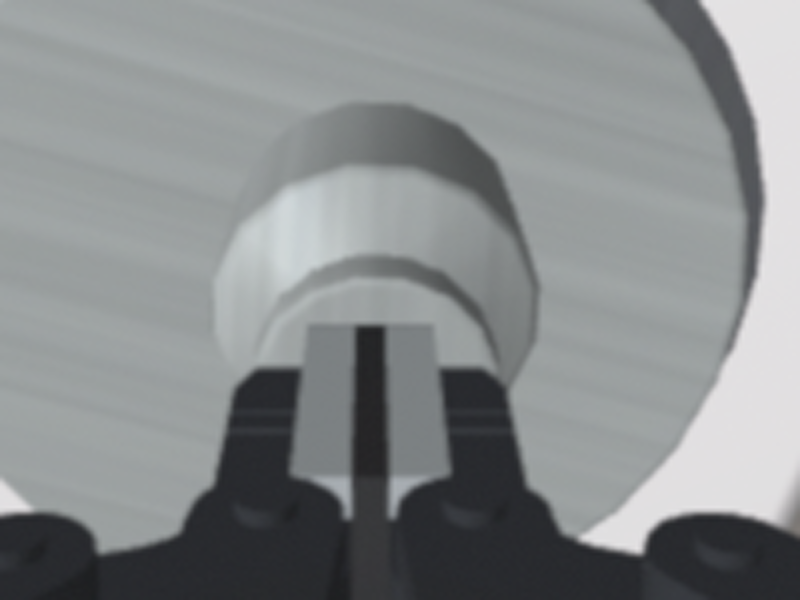

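Both views show the tips centred on the head with a few millimetres of gap, so I'll step down.

```bash
python3 -m creep '[{"travel":[0.02,0,0],"roll":0},{"travel":[0.02,0,0],"roll":0},{"travel":[0.02,0,0],"roll":0},{"travel":[0.02,0,0],"roll":0},{"travel":[0,0,0],"roll":0},{"travel":[0,0,0],"roll":0}]'
python3 -m creep '[{"travel":[0.02,0,0],"roll":0},{"travel":[0.02,0,0],"roll":0},{"travel":[0,0,0],"roll":0},{"travel":[0,0,0],"roll":0}]'; python3 -m creep '[{"travel":[0,0,0],"roll":0}]'
```

```text
time_s: 11.65
tool_pos: [0.6103, 0.025, 0.1281]
tool_rot: [-56.5, 90.0, 139.6]
force: [-0.7, 0.8, 1.3]
width: -0.0002
time_s: 12.05
tool_pos: [0.6104, 0.025, 0.1261]
tool_rot: [167.0, 90.0, 3.1]
force: [-1.4, -0.2, 2.6]
width: -0.0003
time_s: 12.15
tool_pos: [0.6104, 0.025, 0.1261]
tool_rot: [158.0, 90.0, -5.9]
force: [-1.4, 0.3, 3.0]
width: -0.0
```

```bash
python3 -m creep '[{"travel":[0.02,0,0],"roll":0},{"travel":[0.02,0,0],"roll":0},{"travel":[0.02,0,0],"roll":0},{"travel":[0,0,0],"roll":0},{"travel":[0,0,0],"roll":0}]'
python3 - <<'E'
from h import *
to((.608,.0265,.129));s=imaging.grab_frame('side');to((.608,.0265,.129))
cv2.imwrite('pics/s10.png',cv2.resize(s[190:310,220:370],None,fx=5,fy=5,interpolation=cv2.INTER_CUBIC))
E
```

```text
time_s: 12.65
tool_pos: [0.6104, 0.025, 0.1232]
tool_rot: [171.0, 90.0, 7.0]
force: [-0.6, 1.5, 4.7]
width: -0.0001
t 12.65 pos [0.6104 0.025  0.1232] F [-0.56  1.47  4.66] w -0.0001
units [-0.117 -0.041  0.038]
t 12.7 pos [0.6104 0.025  0.1232] F [-1.81 -0.01  3.83] w 0.0004
units [-0.117 -0.042  0.038]
```

View pics/s10.png

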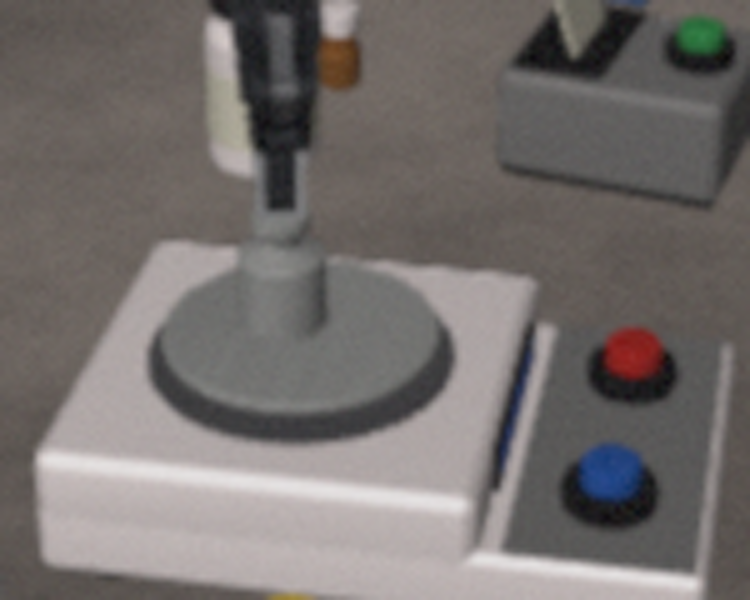

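The pan has visibly sunk by about 6 mm at roughly 4.3 N. I'll release and rise.

```bash
python3 -m creep '[{"travel":[-0.05,0,0],"roll":0},{"travel":[-0.08,0,0],"roll":0},{"travel":[-0.1,0,0],"roll":0},{"travel":[-0.15,0,0],"roll":0},{"travel":[-0.2,0,0],"roll":0},{"travel":[-0.2,0,0],"roll":0},{"travel":[-0.2,0,0],"roll":0},{"travel":[0,0,0],"roll":0},{"travel":[0,0,0],"roll":0},{"travel":[0,0,0],"roll":0}]'
python3 - <<'E'
from h import *
s=imaging.grab_frame('side');to((.434,-.329,.17))
cv2.imwrite('pics/s11.png',cv2.resize(s[190:310,220:370],None,fx=5,fy=5,interpolation=cv2.INTER_CUBIC))
E
```

```text
time_s: 13.7
tool_pos: [0.6099, 0.025, 0.1715]
tool_rot: [-17.2, 90.0, 178.8]
force: [0.3, -0.7, -0.7]
width: -0.0002
t 13.75 pos [0.6098 0.025  0.1713] F [0.14 0.14 0.44] w -0.0003
units [0.03  5.834 5.334]
```

View pics/s11.png

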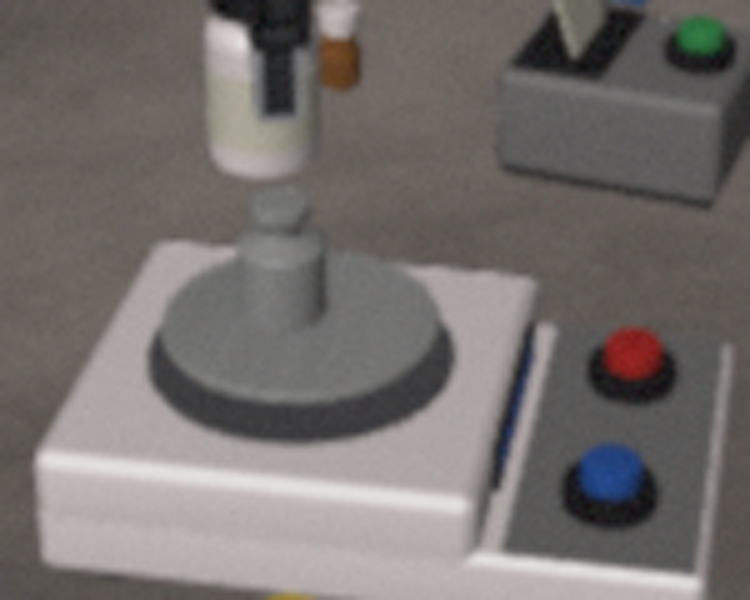

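The pan is up and the weight has not moved. Next is the green key.

```bash
python3 -m creep '[{"travel":[0,0.3,0.27],"roll":0},{"travel":[0,0.5,0.46],"roll":0},{"travel":[0,0.6,0.55],"roll":0},{"travel":[0,0.6,0.55],"roll":0},{"travel":[0,0.6,0.55],"roll":0},{"travel":[0,0.6,0.55],"roll":0},{"travel":[0,0.6,0.55],"roll":0},{"travel":[0,0.6,0.55],"roll":0},{"travel":[0,0.6,0.55],"roll":0},{"travel":[0,0.4,0.36],"roll":0}]'
python3 -m creep '[{"travel":[0.3,0.3,0.27],"roll":0},{"travel":[0.4,0.13,0.12],"roll":0},{"travel":[0.3,0,0],"roll":0},{"travel":[0.15,0,0],"roll":0},{"travel":[0,0,0],"roll":0},{"travel":[0,0,0],"roll":0},{"travel":[0,0,0],"roll":0},{"travel":[0,0,0],"roll":0}]'
python3 - <<'E'
from h import *
s=imaging.grab_frame('side');w=imaging.grab_frame('wrist');to((.434,-.329,.072))
cv2.imwrite('pics/s12.png',cv2.resize(s[150:240,300:400],None,fx=6,fy=6,interpolation=cv2.INTER_CUBIC))
cv2.imwrite('pics/w12.png',cv2.resize(w[200:360,220:420],None,fx=4,fy=3.75,interpolation=cv2.INTER_CUBIC))
E
```

```text
time_s: 14.75
tool_pos: [0.4458, -0.3046, 0.1714]
tool_rot: [-16.6, 89.9, 179.3]
force: [-0.5, 0.4, -0.3]
width: 0.0002
time_s: 15.55
tool_pos: [0.4356, -0.3289, 0.1155]
tool_rot: [124.7, 89.9, -39.2]
force: [0.4, -0.2, -0.2]
width: -0.0
t 15.65 pos [ 0.4352 -0.3289  0.1153] F [-0.11 -0.38 -0.21] w -0.0002
units [ 0.865 -0.005  0.025]
```

View pics/s12.png

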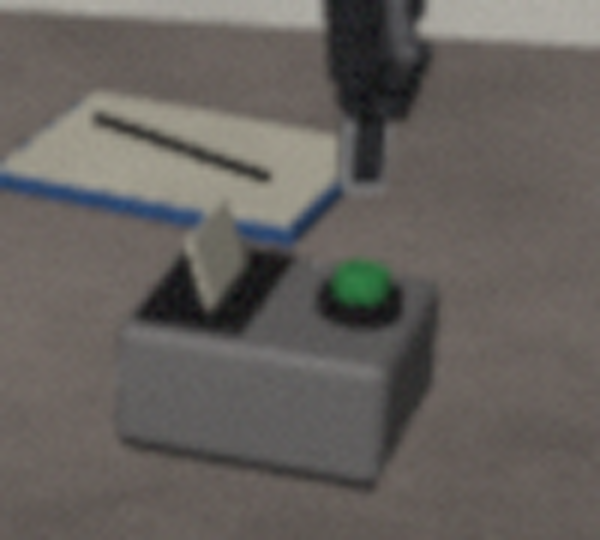

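View pics/w12.png

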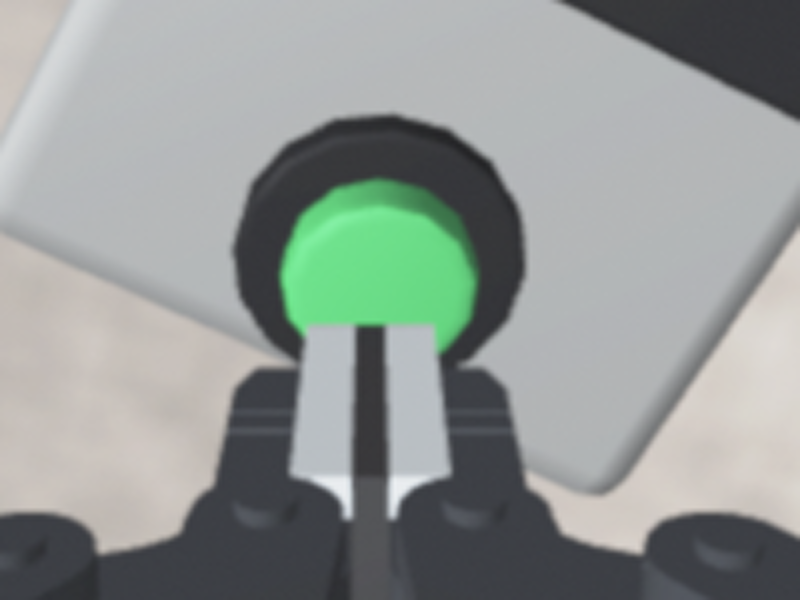

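The tips are centred over green, so I'll descend.

```bash
python3 -m creep '[{"travel":[0.2,0,0],"roll":0},{"travel":[0.2,0,0],"roll":0},{"travel":[0.2,0,0],"roll":0},{"travel":[0.1,0,0],"roll":0},{"travel":[0,0,0],"roll":0},{"travel":[0,0,0],"roll":0}]'
python3 -m creep '[{"travel":[0.03,0,0],"roll":0},{"travel":[0.03,0,0],"roll":0},{"travel":[0.03,0,0],"roll":0},{"travel":[0.03,0,0],"roll":0},{"travel":[0,0,0],"roll":0},{"travel":[0,0,0],"roll":0}]'
python3 -m creep '[{"travel":[0.02,0,0],"roll":0},{"travel":[0.02,0,0],"roll":0},{"travel":[0,0,0],"roll":0},{"travel":[0,0,0],"roll":0}]'
```

```text
time_s: 16.25
tool_pos: [0.4346, -0.3287, 0.0791]
tool_rot: [-57.2, 90.0, 138.8]
force: [0.4, -0.4, 0.9]
width: -0.0002
time_s: 16.85
tool_pos: [0.4347, -0.3287, 0.0735]
tool_rot: [-59.4, 90.0, 136.6]
force: [0.8, 1.0, -0.3]
width: -0.0003
time_s: 17.25
tool_pos: [0.4348, -0.3288, 0.0717]
tool_rot: [124.3, 90.0, -39.7]
force: [-0.4, -0.0, 1.6]
width: -0.0001
```

```bash
python3 -m creep '[{"travel":[0.03,0,0],"roll":0},{"travel":[0.03,0,0],"roll":0},{"travel":[0.03,0,0],"roll":0},{"travel":[0.02,0,0],"roll":0},{"travel":[0,0,0],"roll":0},{"travel":[0,0,0],"roll":0}]'
python3 - <<'E'
from h import *
to((.434,-.329,.072));s=imaging.grab_frame('side');to((.434,-.329,.072))
cv2.imwrite('pics/s13.png',cv2.resize(s[150:240,300:400],None,fx=6,fy=6,interpolation=cv2.INTER_CUBIC))
E
```

```text
time_s: 17.85
tool_pos: [0.4348, -0.3289, 0.0662]
tool_rot: [127.0, 90.0, -37.0]
force: [-0.2, 1.0, 3.6]
width: -0.0002
t 17.85 pos [ 0.4348 -0.3289  0.0662] F [-0.17  1.    3.58] w -0.0002
units [-0.116 -0.002  0.017]
t 17.9 pos [ 0.4348 -0.3288  0.0662] F [0.08 0.16 3.83] w 0.0
units [-0.117 -0.001  0.017]
```

View pics/s13.png

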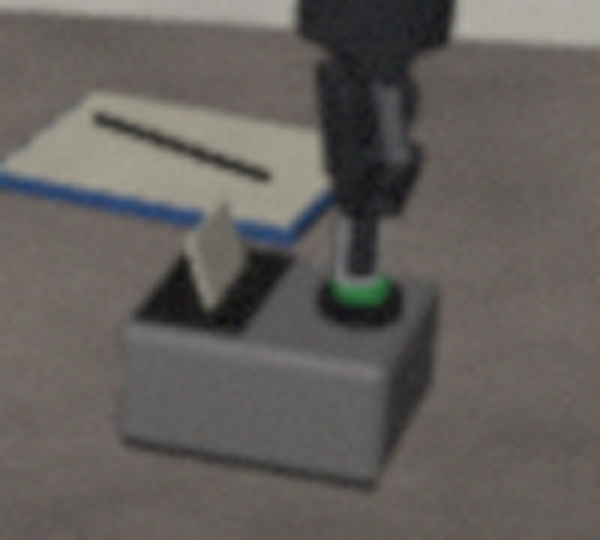

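Green is pressed at about 3.7 N. I'll raise the arm clear and check everything.

```bash
python3 -m creep '[{"travel":[-0.1,0,0],"roll":0},{"travel":[-0.2,0,0],"roll":0},{"travel":[-0.4,0,0],"roll":0},{"travel":[-0.5,0,0],"roll":0},{"travel":[-0.5,0,0],"roll":0},{"travel":[-0.3,0,0],"roll":0},{"travel":[-0.1,0,0],"roll":0},{"travel":[0,0,0],"roll":0},{"travel":[0,0,0],"roll":0},{"travel":[0,0,0],"roll":0}]'
python3 - <<'E'
from h import *
s=imaging.grab_frame('side');t=imaging.grab_frame('top');to((.434,-.329,.072))
cv2.imwrite('pics/s14.png',s);cv2.imwrite('pics/t14.png',t)
a=cv2.imread('pics/side0.png')
d=cv2.absdiff(a,s).max(2);d=cv2.GaussianBlur(d,(5,5),0);m=(d>25).astype(np.uint8)
n,l,st,c=cv2.connectedComponentsWithStats(m);print('side',[x.tolist() for x in st[1:] if x[4]>15])
d=cv2.absdiff(cv2.imread('pics/top0.png'),t).max(2);d=cv2.GaussianBlur(d,(5,5),0);m=(d>25).astype(np.uint8)
n,l,st,c=cv2.connectedComponentsWithStats(m);print('top',[x.tolist() for x in st[1:] if x[4]>15])
E
```

```text
time_s: 18.9
tool_pos: [0.4338, -0.328, 0.1693]
tool_rot: [-55.7, 89.8, 140.4]
force: [0.3, 0.1, -0.5]
width: -0.0002
t 19.0 pos [ 0.434  -0.3282  0.1696] F [-0.41 -0.29 -0.14] w -0.0
units [1.952 0.02  0.002]
side [[343, 0, 282, 233, 30544], [614, 179, 12, 43, 276], [472, 203, 94, 62, 2317], [596, 223, 14, 9, 59]]
top [[210, 228, 351, 252, 26867], [595, 391, 45, 30, 966], [548, 427, 92, 53, 2266]]
```

View pics/s14.png

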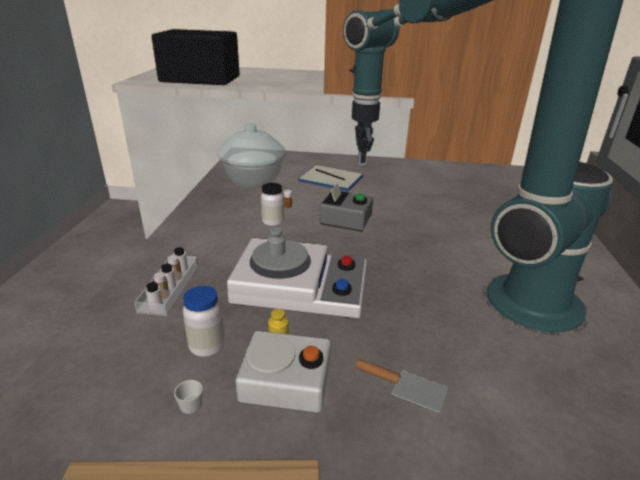

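View pics/t14.png

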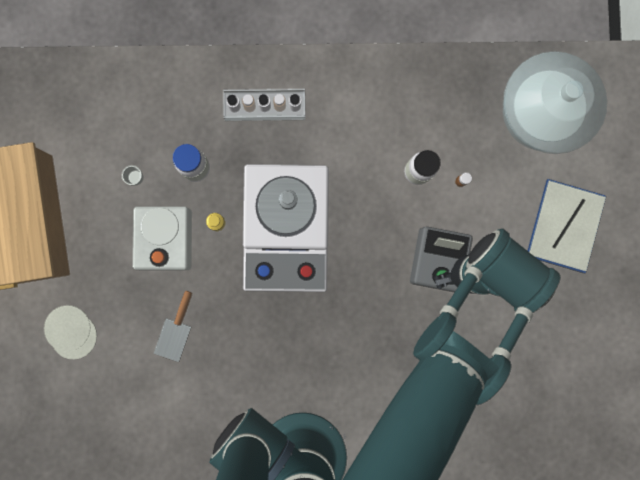

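Only the arm differs from the first pictures: the keys and pan are up, and the weight and bystanders have not moved. I'll hand in.

```bash
python3 -c "
from bench import hand_in
print(hand_in())"
```

```text
the job is handed in; nothing more can be done
None
```

I tapped the blue key, pressed the check weight until the pan sank and let it come up, then tapped the green key. I handed the job in at about 19 s; no verdict was reported.

| Step | Force (N) | Travel past first contact (mm) |
|---|---|---|
| Blue key | about 3.5, then 1 mm further | about 6–7 |
| Check weight and pan | about 4.3 | about 6 |
| Green key | about 3.7 | about 5–6 |

These forces are averages of two or three noisy readings. I worked out the travel from the tool height, because the joint values could not be read.

- **Last checks:** the side and top pictures, compared with the first ones, differed only where the arm was. The keys and pan were up and the weight had not moved. The arm hung free above the printer with no force beyond noise. The top view of the green key was partly hidden by the arm, but the side view shows it up.
- **What disagreed:** the closed fingertips ended about 20 mm above the reported tool position. I noticed this in the side view before touching anything, so I found each contact by force in 1–2 mm steps.

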